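# Set the lathe's speed selector by counting clicks

## Task

On the lathe's control box, push the selector lever with a fingertip anticlockwise all the way back to its zero stop, then push it clockwise, counting five clicks, and leave it there. Once it is set, press the small start button fully in and let it come out again. Push and press only: the box must not be lifted, tipped or shoved along the bench, the large stop button must not be pressed, and the other things on the bench must be left alone.

Things in the scene. Friction and masses are not known exactly. Their poses are not given: they have to be found in the camera images.
- control_box: grey metal control box of the lathe, about 2.2 kg, standing loose on the bench, 180 (x) x 270 (y) x 60 (z) mm; origin at the centre of its underside, z up. A round bright dial plate (156 mm across, 2 mm thick) with nine dark marks and the selector lever is on its top, centred at x 0, y +45 mm of the box; the start and stop buttons are on its -y end.
- selector_axis (a point): point fixed to the box, on the selector's upright turning axis, level with the top face of the lever (27 mm above the box's top, 87 mm above the bench).
- selector (a joint): selector angle (rad): 0 at its anticlockwise (zero) stop, growing clockwise seen from above, far stop 4.19. Spring detents every 0.5236 (30 deg), so five clicks from zero is 2.618; between two it snaps to the nearer; about 2 N near the lever's end moves it on. At value q the lever points, in the box's frame, 2.094 - q rad anticlockwise from the box's +x. The long broad dial mark is zero.
- lever_tip (a point): end of the black selector lever, on the middle of its top face, 62 mm from the axis. The lever is a level bar 12 mm wide, its top face 27 mm and its underside 9 mm above the box's top; it springs from a black hub of radius 17 mm whose top is 29 mm above the box's top. A white line on it runs towards the tip.
- start_top (a point): centre of the top of the small start button (black cap 28 mm across, top 22 mm above the box's top, in a steel collar 44 mm across and 12 mm high), at x -45, y -90 mm of the box.
- start (a joint): how far the start button is pressed (m): 0 out, 0.006 fully in; springs back; fully in takes 4 N.
- stop_top (a point): centre of the top of the large stop button (black cap 48 mm across, top 22 mm above the box's top, steel collar 64 mm across), at x +40, y -90 mm of the box. Not to be pressed.
- stop (a joint): how far the stop button is pressed (m), 0 out, 0.006 fully in. Fully in takes 4 N.
- bowl: turned wooden bowl, 120 mm across, 50 mm high; origin at the centre of its underside. Leave alone.
- wax_jar: jar of wax with steel cap, 60 mm across, 70 mm high, beside the dial end of the box; origin at the centre of its underside. Leave alone.
- sanding_block: cork block 90 x 50 x 35 mm, beside the button end of the box; origin at the centre of its underside. Leave alone.
- vase: small turned wooden vase, 66 mm across, 95 mm high; origin at the centre of its underside. Leave alone.
- offcut: dark wooden offcut 50 x 120 x 45 mm, behind the box (beyond it from the robot); origin at the centre of its underside. Leave alone.
- mallet: wooden mallet lying on the bench, 260 mm long, handle to its -x; origin below its middle. Leave alone.
- gouge: gouge with dark wooden handle lying on the bench, 260 mm long, handle to its -x; origin below its middle. Leave alone.

How it is judged:
By the outcome, as a careful person would: the job done as asked, in the order asked, and still so for the second after the job is handed in, with the robot touching nothing.
It also fails if it takes over 72 s, if anything falls off the work surface, if the arm or the gripper's body presses on something with over 40 N, if the wrist force passes 120 N, or if a joint passes its speed limit or range.

## Robot

A 7-joint arm with a two-finger parallel gripper is mounted at the origin on the work surface. World frame = base frame: x ahead of the robot, y to its left, z up, the work surface at z = 0. Lengths are in m, angles in rad, forces in N, time in s.
With the tool pointing down it reaches from about 0.4 to 0.85 m from the base axis. Payload 4.5 kg.
Tool frame: the origin (TCP) lies at the very end of the fingers, on their centre line; the grasp point (between the pads) lies 19 mm behind it (tcp_to_grasp is the z of the grasp point in the tool frame, in m); z points along the fingers, y is the line along which they close (so a half turn about z gives the same grasp; the last joint's range is limited). The gripper opens to 88 mm and grips with 3 to 60 N. Pads are 18 mm wide; open, the fingers measure 123 mm over their backs; the gripper's body (75 mm by 187 mm) begins 45 mm behind the grasp point.
Start: joints at [-1.169, 0.689, -0.195, 1.565, 0.157, 0.902, -0.215], TCP at [0.225, 0.583, 0.239] pointing down, gripper open.
Joint ranges: [-3.01, 3.01], [-0.46, 2.08], [-1.47, 1.51], [0.13, 2.56], [-1, 4.14], [0.04, 2.09], [-2.66, 2.66]. Speed limits (rad/s): [2.57, 2.57, 3.14, 3.14, 3.14, 3.14, 3.14].

## Interface

Orientations are given as a unit quaternion [x, y, z, w].
In Python, from plant import * gives the robot as it stands. The module is installed in compiled form; this text tells all that it offers.
- The arm moves only by the shell command python3 -m jog 'ROWS' [OPENING] [FORCE]. ROWS is JSON, a list that holds one entry, the list of rows, each a list of 6 numbers: the shift along the tool's x, y, z in m, then the turn, a rotation vector about the tool's x, y, z in rad. In form: [[[dx, dy, dz, ax, ay, az], ...]]. A call has 1 to 12 rows; each row shifts and turns the commanded pose from where the row before left it, along the tool's axes as they then stand; what a row does not reach is not made up. A row lasts 1/8 s, in which the tool goes at most 62.5 mm and 10.7 degrees, less where a joint would pass 70% of its speed; a pose out of reach is approached as far as the arm can. A call with a gripper value outside its range is refused whole. OPENING is the finger opening in m, from 0 to 0.0881, set as the call begins (- or left out, the last holds). The fingers move at their own pace and stop on an object; FORCE is the grip in N (left out, the last holds). Time passes only in rows, so rows that do not move let the fingers close. It gives the time, the measured TCP pose, the force, the opening and the grip force at its end, in the units of the state.
- get_state(): the state, without advancing time (a new reading comes with each control period).
- snapshot(name): name is "scene" or "top" or "wrist"; returns a dict with "frame" (420x560x3 uint8, red, green, blue), "mtx" (3x3 intrinsics, pixels), "xyz" and "orientation" of the camera in the world; the wrist camera has in their place "mount" (4x4, takes a point from camera to tool coordinates, whose origin is the TCP and whose axes are the flange's). Camera axes: x right, y down, z forward; pixel columns grow to the right and rows downward; lengths in m; the calibration is good to about 2 mm. A picture is of the moment at which its call begins: read the wrist's pose just before it. There is no depth.
- finish_job(): hands the job in; it is judged then, once.
The state is a dict: "clock": time; "q": joint angles; "qd": joint speeds; "joint_torque": joint torques, N m; "tool_pos": TCP position; "eef_rot": TCP orientation; "contact_force": force on the tool from outside, world axes, zero at the start; "moment": the same for the moment, N m; "opening": opening from 0.0 (shut) to 1.0 (fully open); "finger_force": force on a finger pad.
Only numpy, scipy, OpenCV 4.12 (cv2) and the standard library are available. Lean on these libraries where they do the work, as an engineer would, in place of code of your own. Each camera call takes 0.05 s, during which the arm holds its last target. There are 200 camera calls.

## Working session

There is one attempt and no reset: what is moved stays moved. The work goes in short steps, Python scripts to look and compute and a shell command to move; the robot and the scene stay as the last step left them, time stands still between calls to the robot, and variables do not carry over. Pictures are saved under pics/ and viewed, at most 10 in all, crops included, and the job is handed in when it is done.

```bash
mkdir -p pics; cat > h.py <<'E'
from plant import *
import numpy as np, cv2
from scipy.spatial.transform import Rotation as R
def cam(name):
    s=get_state(); d=snapshot(name)
    K=np.array(d["mtx"])
    if name=="wrist":
        T=np.eye(4); T[:3,:3]=R.from_quat(s["eef_rot"]).as_matrix(); T[:3,3]=s["tool_pos"]
        M=T@np.array(d["mount"]); Rm,p=M[:3,:3],M[:3,3]
    else:
        p=np.array(d["xyz"]); o=np.array(d["orientation"])
        Rm=o if o.shape==(3,3) else R.from_quat(o).as_matrix()
    return d["frame"],K,Rm,p
def ray(c,u,v,z):
    f,K,Rm,p=c; d=Rm@np.linalg.solve(K,[u,v,1.]); return p+d*(z-p[2])/d[2]
def proj(c,P):
    f,K,Rm,p=c; q=K@(Rm.T@(np.array(P)-p)); return q[:2]/q[2]
def save(c,n): cv2.imwrite("pics/"+n,cv2.cvtColor(c[0],cv2.COLOR_RGB2BGR))
E
python3 - <<'E'
from h import *
import pickle
np.set_printoptions(precision=4,suppress=True)
for n in ("top","scene"):
    c=cam(n); save(c,n+"0.png"); pickle.dump(c,open(n+"0.pkl","wb")); print(n,c[1],c[2],c[3])
s=get_state(); print(s)
E
```

```text
top [[378.8555   0.     276.1966]
 [  0.     378.8555 211.6281]
 [  0.       0.       1.    ]] [[ 0.018  -0.9945  0.1029]
 [-0.9998 -0.0185 -0.0039]
 [ 0.0058 -0.1028 -0.9947]] [ 0.4205 -0.0286  1.2278]
scene [[400.8907   0.     281.5331]
 [  0.     400.8907 215.1551]
 [  0.       0.       1.    ]] [[ 0.8507  0.2971 -0.4337]
 [ 0.5255 -0.503   0.6862]
 [-0.0143 -0.8117 -0.584 ]] [ 1.1373 -0.9732  0.8965]
{'clock': 0.1, 'q': array([-1.1692,  0.6899, -0.1945,  1.5662,  0.1573,  0.9025, -0.2151]), 'qd': array([ 0.0011, -0.0018, -0.0001, -0.0017, -0.0008,  0.0021, -0.0023]), 'joint_torque': array([ -0.0036, -52.8504,  -1.2719, -15.384 ,  -0.0527,   0.002 ,
         0.    ]), 'tool_pos': array([0.2246, 0.5827, 0.238 ]), 'eef_rot': array([ 0.1828,  0.9831, -0.0008, -0.0001]), 'contact_force': array([-0.5913, -0.1972,  0.0449]), 'moment': array([ 0.0207, -0.0132, -0.0134]), 'finger_force': 0.0, 'opening': 0.9974123373967886}
```

View pics/top0.png

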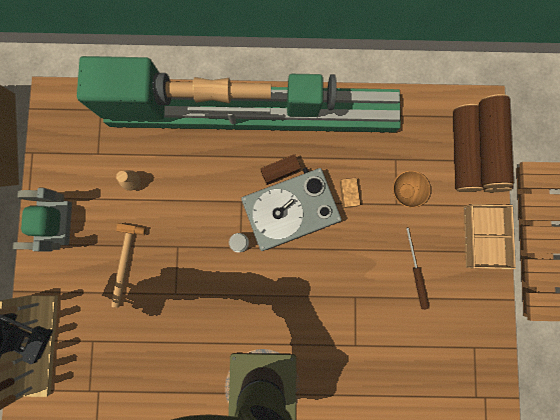

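View pics/scene0.png

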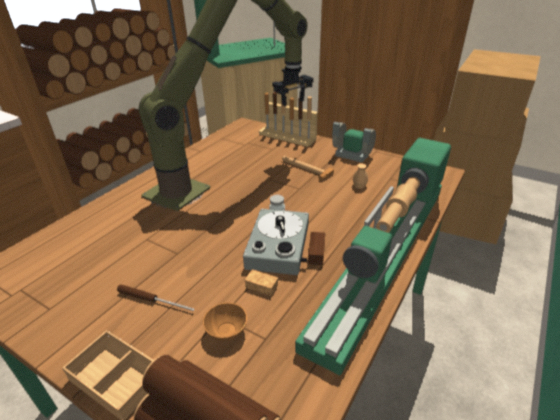

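Top view: box centred near (291,209), dial hub (279,213), lever pointing right and up to about (297,202), start (325,212), stop (315,186), jar (239,242), cork (350,192). Scene view: same box, with hub at about (281,221).

```bash
python3 - <<'E'
from h import *
import pickle
np.set_printoptions(precision=4,suppress=True)
def near(c,x0,y0,x1,y1,n):
    f=cv2.cvtColor(c[0],cv2.COLOR_RGB2BGR)[y0:y1,x0:x1]
    cv2.imwrite("pics/"+n,cv2.resize(f,None,fx=5,fy=5,interpolation=cv2.INTER_CUBIC))
t=pickle.load(open("top0.pkl","rb")); s=pickle.load(open("scene0.pkl","rb"))
near(t,225,150,370,260,"topcrop.png")
for n,c,(x0,y0,x1,y1) in (("top",t,(240,180,315,250)),("scene",s,(250,200,312,245))):
    f=c[0].astype(int); m=np.zeros(f.shape[:2],np.uint8)
    b=(f.min(2)>185)&(f.max(2)-f.min(2)<40); m[y0:y1,x0:x1]=b[y0:y1,x0:x1]
    cs,_=cv2.findContours(m,0,2); k=max(cs,key=cv2.contourArea)
    e=cv2.fitEllipse(cv2.convexHull(k)); print(n,e, ray(c,*e[0],0.062))
E
```

```text
top ((277.265380859375, 213.6943359375), (48.83995819091797, 49.352806091308594), 6.684953212738037) [ 0.5348 -0.0366  0.062 ]
scene ((279.7677001953125, 224.1468963623047), (26.933971405029297, 44.71661376953125), 89.7285385131836) [ 0.5402 -0.041   0.062 ]
```

View pics/topcrop.png

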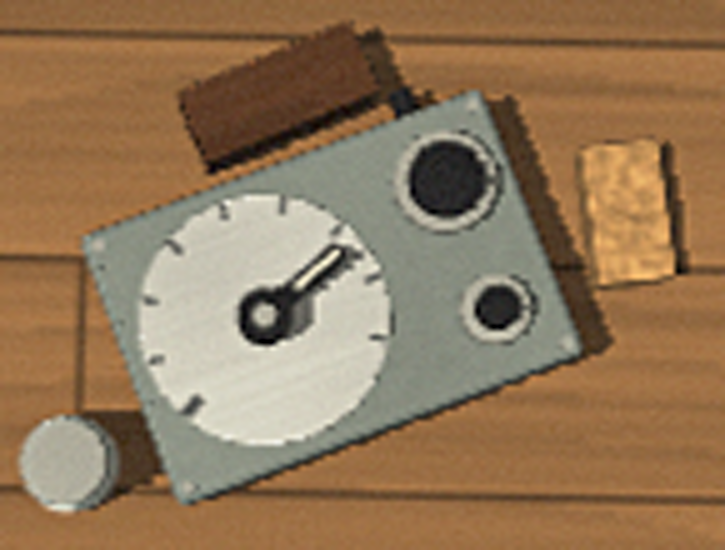

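```bash
python3 -m jog '[[[-0.036,-0.033,-0.004,0,0,0],[-0.036,-0.033,-0.004,0,0,0],[-0.036,-0.033,-0.004,0,0,0],[-0.036,-0.033,-0.004,0,0,0],[-0.036,-0.033,-0.004,0,0,0],[-0.036,-0.033,-0.004,0,0,0],[-0.036,-0.033,-0.004,0,0,0]]]' 0 20; python3 -m jog '[[[-0.036,-0.033,0,0,0,0.1],[-0.036,-0.033,0,0,0,0],[-0.036,-0.033,0,0,0,0],[-0.036,-0.033,0,0,0,0],[-0.036,-0.033,0,0,0,0],[-0.036,-0.033,0,0,0,0],[-0.03,-0.03,0,0,0,0],[0,0,0,0,0,0],[0,0,0,0,0,0]]]'
python3 - <<'E'
from h import *
import pickle
np.set_printoptions(precision=4,suppress=True)
s=get_state(); print(s["tool_pos"],s["q"],R.from_quat(s["eef_rot"]).as_matrix(),s["contact_force"])
c=cam("wrist"); save(c,"w1.png"); pickle.dump(c,open("w1.pkl","wb")); print(c[3],c[2],c[1])
E
```

```text
clock: 0.98
tool_pos: [0.3773, 0.2755, 0.2667]
eef_rot: [0.183, 0.983, -0.0, -0.0]
contact_force: [0.4, -0.0, 0.7]
opening: 0.23
finger_force: 0.0
clock: 2.1
tool_pos: [0.4976, -0.0347, 0.2664]
eef_rot: [0.232, 0.973, 0.0, -0.0]
contact_force: [-0.8, 0.9, 0.1]
opening: 0.008
finger_force: 0.0
[ 0.4976 -0.0347  0.2664] [ 0.1227  0.4902 -0.2215  1.902   0.1484  0.7659  0.9226] [[-0.8928  0.4505 -0.0008]
 [ 0.4505  0.8928  0.0008]
 [ 0.0011  0.0004 -1.    ]] [-0.8088  0.9342  0.0713]
[ 0.4338 -0.0015  0.4116] [[ 0.4492  0.858   0.2491]
 [ 0.8934 -0.4316 -0.1247]
 [ 0.0005  0.2785 -0.9604]] [[300.4507   0.     277.799 ]
 [  0.     300.4507 203.6374]
 [  0.       0.       1.    ]]
```

View pics/w1.png

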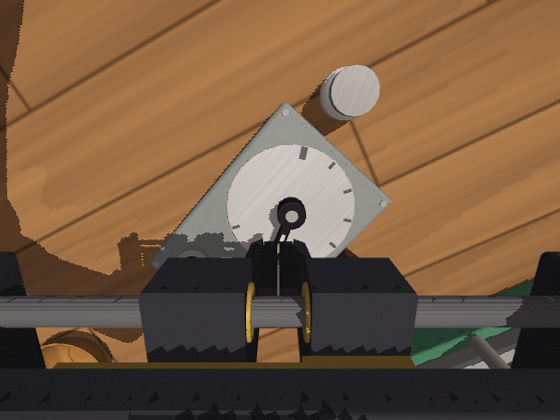

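Wrist view: hub cap at (291,215), zero mark at (303,153), jar (355,92), box corner (286,108). The lever points down-left and is partly hidden by the fingers.

```bash
python3 - <<'E'
from h import *
import pickle
np.set_printoptions(precision=4,suppress=True)
t=pickle.load(open("top0.pkl","rb")); w=pickle.load(open("w1.pkl","rb"));s=pickle.load(open("scene0.pkl","rb"))
def tri(*o):
    A=np.zeros((3,3));b=np.zeros(3)
    for c,u,v in o:
        d=c[2]@np.linalg.solve(c[1],[u,v,1.]); d/=np.linalg.norm(d); P=np.eye(3)-np.outer(d,d); A+=P;b+=P@c[3]
    return np.linalg.solve(A,b)
cr=lambda u,v:(225+u/5-.4,150+v/5-.4)
print("hub tri",tri((t,*cr(265,318)),(w,291,215)))
print("hub rays",ray(t,*cr(265,318),.089),ray(w,291,215,.089))
B=[ray(t,*cr(*p),.06)[:2] for p in((85,237),(478,92),(582,352),(182,503))]
B=np.array(B); print("corners",B,B.mean(0)); 
e=B[0]-B[1]+B[3]-B[2]; yaw=np.arctan2(-e[0],e[1]); print("yaw",np.degrees(yaw),"L",np.linalg.norm(B[0]-B[1]),np.linalg.norm(B[1]-B[2]))
Rz=np.array([[np.cos(yaw),-np.sin(yaw)],[np.sin(yaw),np.cos(yaw)]]); ctr=B.mean(0)
print("axis",ctr+Rz@[0,.045],"start",ctr+Rz@[-.045,-.09],ray(t,*cr(498,306),.082),"stop",ctr+Rz@[.04,-.09],ray(t,*cr(447,180),.082))
print("wrist corners ",ray(w,286,106,.06),ray(w,392,203,.06), "zero mark",ray(w,303,153,.062),ray(t,*cr(192,406),.062))
lt=ray(t,*cr(352,250),.087);hb=ray(t,*cr(265,318),.089);print("lever",lt,np.linalg.norm((lt-hb)[:2]),np.degrees(np.arctan2(*(lt-hb)[1::-1])))
print("white line", np.degrees(np.arctan2(*(ray(t,*cr(342,250),.087)-ray(t,*cr(290,290),.087))[1::-1])))
E
```

```text
hub tri [ 0.5334 -0.0363  0.0961]
hub rays [ 0.5336 -0.0374  0.089 ] [ 0.5361 -0.036   0.089 ]
corners [[ 0.5851  0.0752]
 [ 0.6815 -0.1688]
 [ 0.519  -0.2342]
 [ 0.4216  0.0113]] [ 0.5518 -0.0791]
yaw 21.609882584602 L 0.2623629530899916 0.17517107873354307
axis [ 0.5352 -0.0373] start [ 0.5431 -0.1794] [ 0.5443 -0.1791  0.082 ] stop [ 0.6221 -0.148 ] [ 0.6214 -0.1474  0.082 ]
wrist corners  [0.428  0.0119 0.06  ] [0.5868 0.0775 0.06  ] zero mark [0.4831 0.0065 0.062 ] [0.4811 0.0064 0.062 ]
lever [ 0.5763 -0.0895  0.087 ] 0.06738760396127765 -50.68943565463851
white line -51.2409245393119
```

```bash
python3 -m jog '[[[-0.032,-0.014,0,0,0,0],[-0.0327,-0.0139,0,0,0,0],[0,0,0,0,0,0.181],[0,0,0,0,0,0.181],[0,0,0,0,0,0.181],[0,0,0,0,0,0.181],[0,0,0,0,0,0.181],[0,0,0,0,0,0.181],[0,0,0,0,0,0.181],[0,0,0,0,0,0.181],[0,0,0,0,0,0.181],[0,0,0,0,0,0.181]]]'; python3 -m jog '[[[0,0,0.06,0,0,0.181],[0,0,0.04,0,0,0],[0,0,0,0,0,0]]]'
python3 - <<'E'
from h import *
import pickle
np.set_printoptions(precision=4,suppress=True)
s=get_state(); print(s["tool_pos"],s["q"],R.from_quat(s["eef_rot"]).as_matrix(),s["contact_force"])
c=cam("wrist"); save(c,"w2.png"); pickle.dump(c,open("w2.pkl","wb"))
print(proj(c,[.5355,-.0368,.089]))
E
```

```text
clock: 3.65
tool_pos: [0.543, -0.0872, 0.2666]
eef_rot: [0.909, 0.417, 0.0, -0.001]
contact_force: [-0.0, 0.1, 0.1]
opening: 0.007
finger_force: 0.0
clock: 4.03
tool_pos: [0.5411, -0.087, 0.1644]
eef_rot: [0.942, 0.336, -0.003, -0.002]
contact_force: [-0.4, 0.1, 0.6]
opening: 0.009
finger_force: 0.0
[ 0.5411 -0.087   0.1644] [-0.0981  0.7181  0.2954  1.8807 -0.3483  0.6001 -0.4654] [[ 0.7739  0.6332 -0.0065]
 [ 0.6332 -0.7739  0.002 ]
 [-0.0038 -0.0057 -1.    ]] [-0.3548  0.0944  0.6166]
[222.1724 178.9441]
```

View pics/w2.png

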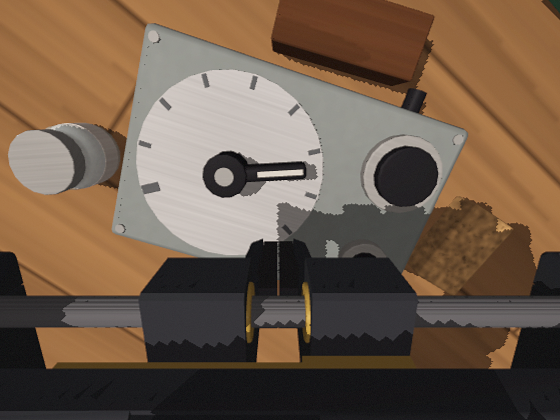

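Close wrist view: hub (224,176), lever tip (306,171), zero mark (150,188). The lever lies between two marks, and the fingertips (row 241) are on its clockwise side.

```bash
python3 - <<'E'
from h import *
import pickle
np.set_printoptions(precision=4,suppress=True)
c=pickle.load(open("w2.pkl","rb"))
h=ray(c,224,176,.089);t=ray(c,306,171,.087);z=ray(c,150,188,.062)
# dial plate centre by ellipse
f=c[0].astype(int);m=((f.min(2)>150)&(f.max(2)-f.min(2)<25)).astype(np.uint8);m[:, :130]=0;m[:,330:]=0
print("hub",h,"tip",t,np.linalg.norm((t-h)[:2]),np.degrees(np.arctan2(*(t-h)[1::-1])),"zero",np.degrees(np.arctan2(*(z-h)[1::-1])),np.linalg.norm((z-h)[:2]))
a=ray(c,153,36,.06);b=ray(c,460,139,.06);print("edge",np.linalg.norm(a-b),np.degrees(np.arctan2(*(b-a)[1::-1]))+90)
E
```

```text
hub [ 0.5382 -0.0365  0.089 ] tip [ 0.5796 -0.0816  0.087 ] 0.061203999406076494 -47.38976055630929 zero 142.3237001394782 0.07008321687942791
edge 0.25198009590139137 22.044534691227355
```

```bash
python3 -m jog '[[[0,0,0.03,0,0,0],[0,0,0.03,0,0,0],[0,0,0.022,0,0,0],[0,0,0.01,0,0,0],[0,0,0,0,0,0],[0.006,0,0,0,0,0],[0.006,0,0,0,0,0],[0,0,0,0,0,0]]]'
cat > st.py <<'E'
from h import *
np.set_printoptions(precision=4,suppress=True)
s=get_state();Rm=R.from_quat(s["eef_rot"]).as_matrix();p=Rm.T@(np.array(s["tool_pos"])-[.5365,-.0368,.087])
print("tcp",s["tool_pos"],"rel tool",p,"yaw y",np.degrees(np.arctan2(Rm[1,1],Rm[0,1])),"z",Rm[:,2],"F tool",Rm.T@s["contact_force"],"q7",s["q"][6],"t",s["clock"])
E
python3 st.py
```

```text
clock: 5.08
tool_pos: [0.5535, -0.0811, 0.0751]
eef_rot: [0.942, 0.335, 0.001, 0.0]
contact_force: [0.6, -0.4, -0.2]
opening: 0.005
finger_force: 0.0
tcp [ 0.5535 -0.0811  0.0751] rel tool [-0.0149  0.0451  0.0119] yaw y -50.79850824374966 z [ 0.0015  0.0003 -1.    ] F tool [0.175  0.7049 0.2118] q7 -0.4307099376541225 t 5.075
```

```bash
python3 -m jog '[[[0,0,0.002,0,0,0],[0.0068,0.0017,0,0,0,-0.15],[0.0068,0.0017,0,0,0,-0.15],[0.0068,0.0017,0,0,0,-0.15],[0.0068,0.0017,0,0,0,-0.15],[0.0068,0.0017,0,0,0,-0.15],[0.0068,0.0017,0,0,0,-0.15],[0.0068,0.0017,0,0,0,-0.15],[0.0068,0.0017,0,0,0,-0.15]]]'; python3 st.py
```

```text
clock: 6.2
tool_pos: [0.583, -0.0393, 0.0726]
eef_rot: [0.587, 0.81, -0.0, 0.0]
contact_force: [-0.5, -1.7, -0.0]
opening: 0.004
finger_force: 0.1
tcp [ 0.583  -0.0393  0.0726] rel tool [-0.0168  0.0434  0.0144] yaw y 18.103074668371463 z [ 0.0006 -0.0008 -1.    ] F tool [-1.4573 -1.0526  0.0403] q7 0.24049664087851458 t 6.2
```

```bash
python3 -m jog '[[[0.0068,0.002,0,0,0,-0.15],[0.0068,0.002,0,0,0,-0.15],[0.0068,0.002,0,0,0,-0.15],[0.0068,0.002,0,0,0,-0.15],[0.0068,0.002,0,0,0,-0.15],[0.0068,0.002,0,0,0,-0.15],[0.0068,0.002,0,0,0,-0.15],[0.0068,0.002,0,0,0,-0.15],[0.0068,0.002,0,0,0,-0.15],[0.0068,0.002,0,0,0,-0.15],[0,0,0,0,0,0]]]'; python3 st.py
```

```text
clock: 7.58
tool_pos: [0.5405, 0.0103, 0.0725]
eef_rot: [-0.119, 0.993, 0.0, -0.001]
contact_force: [-0.9, 0.1, -0.1]
opening: 0.004
finger_force: 0.0
tcp [0.5405 0.0103 0.0725] rel tool [-0.015   0.0448  0.0145] yaw y 103.71619986013677 z [-0.0011 -0.     -1.    ] F tool [0.8762 0.2685 0.0996] q7 1.0948646898597993 t 7.575
```

```bash
python3 -m jog '[[[0.0027,0.0008,0,0,0,-0.06],[0.0027,0.0008,0,0,0,-0.06],[0.0027,0.0008,0,0,0,-0.06],[0.0027,0.0008,0,0,0,-0.06],[0.0027,0.0008,0,0,0,-0.06],[0.0027,0.0008,0,0,0,-0.06],[0.0027,0.0008,0,0,0,-0.06],[0.0027,0.0008,0,0,0,-0.06],[0,0,0,0,0,0]]]'; python3 st.py
python3 -m jog '[[[0.0018,0.0006,0,0,0,-0.04],[0.0018,0.0006,0,0,0,-0.04],[0.0009,0.0003,0,0,0,-0.02],[0,0,0,0,0,0]]]'; python3 st.py
```

```text
clock: 8.7
tool_pos: [0.5179, 0.0067, 0.0725]
eef_rot: [-0.353, 0.936, 0.0, -0.001]
contact_force: [-0.7, 0.5, 0.2]
opening: 0.008
finger_force: 0.0
tcp [0.5179 0.0067 0.0725] rel tool [-0.0148  0.0449  0.0145] yaw y 131.35482673630798 z [-0.0021 -0.0006 -1.    ] F tool [ 0.2123  0.7945 -0.172 ] q7 1.39854214480272 t 8.7
clock: 9.2
tool_pos: [0.5146, 0.005, 0.0727]
eef_rot: [-0.399, 0.917, 0.0, -0.0]
contact_force: [0.6, -0.6, 1.0]
opening: 0.005
finger_force: 0.0
tcp [0.5146 0.005  0.0727] rel tool [-0.0157  0.0445  0.0143] yaw y 137.05535157060194 z [-0.0002  0.     -1.    ] F tool [ 0.0384 -0.886  -0.996 ] q7 1.4654329992740094 t 9.2
```

```bash
python3 -m jog '[[[0.0012,0.0004,0,0,0,-0.025],[0.0012,0.0004,0,0,0,-0.025],[0,0,0,0,0,0]]]'; python3 st.py; python3 -m jog '[[[0.0008,0,0,0,0,0],[0,0,0,0,0,0]]]'; python3 st.py;python3 -m jog '[[[0.0008,0,0,0,0,0],[0,0,0,0,0,0]]]'; python3 st.py
```

```text
clock: 9.57
tool_pos: [0.5125, 0.0038, 0.0727]
eef_rot: [-0.422, 0.907, 0.0, -0.0]
contact_force: [-1.0, 0.2, -0.2]
opening: 0.009
finger_force: 0.0
tcp [0.5125 0.0038 0.0727] rel tool [-0.0156  0.0445  0.0143] yaw y 139.93240284977466 z [-0.0001  0.0001 -1.    ] F tool [0.4739 0.9119 0.235 ] q7 1.4997672458733902 t 9.575
clock: 9.82
tool_pos: [0.5124, 0.0036, 0.0728]
eef_rot: [-0.422, 0.907, 0.0, 0.0]
contact_force: [1.5, 2.4, -0.4]
opening: 0.002
finger_force: 0.6
tcp [0.5124 0.0036 0.0728] rel tool [-0.0154  0.0445  0.0142] yaw y 139.92777973011343 z [ 0.0007  0.0007 -1.    ] F tool [-2.8125  0.4598  0.3772] q7 1.4993927432985408 t 9.825
clock: 10.07
tool_pos: [0.5123, 0.0035, 0.0728]
eef_rot: [-0.422, 0.906, 0.0, 0.001]
contact_force: [2.3, 2.9, -1.8]
opening: 0.004
finger_force: 1.7
tcp [0.5123 0.0035 0.0728] rel tool [-0.0153  0.0445  0.0142] yaw y 139.95113645576066 z [ 0.0015  0.0017 -1.    ] F tool [-3.6856  0.0875  1.8229] q7 1.499260757104414 t 10.075
```

```bash
python3 -m jog '[[[-0.006,0,0,0,0,0],[-0.006,0,0,0,0,0],[0,0,-0.04,0,0,0],[0,0,-0.05,0,0,0],[0,0,0,0,0,0]]]' >/dev/null; python3 st.py
python3 - <<'E'
from h import *
import pickle
c=cam("wrist"); save(c,"w3.png"); pickle.dump(c,open("w3.pkl","wb"))
E
```

```text
tcp [0.5213 0.0124 0.1657] rel tool [-0.0282  0.0431 -0.0787] yaw y 139.88284063671793 z [ 0.0058  0.0008 -1.    ] F tool [ 0.3762 -1.5517  0.4769] q7 1.651029567491572 t 10.7
```

View pics/w3.png

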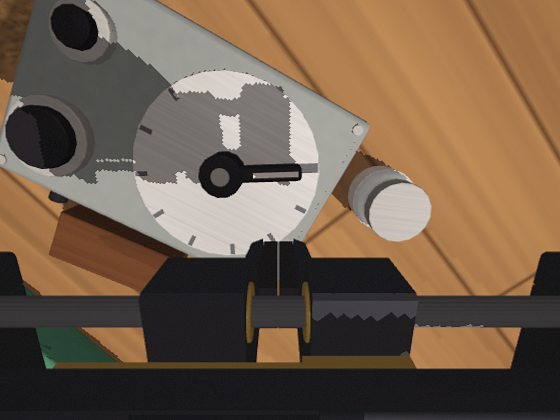

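The lever (hub (221,177), tip (301,172)) now points at the broad zero mark (310,168). Next I cross over to its other side.

```bash
python3 - <<'E'
from h import *
import pickle
c=pickle.load(open("w3.pkl","rb"));h=ray(c,221,177,.089);t=ray(c,301,172,.087);print(h,t,np.degrees(np.arctan2(*(t-h)[1::-1])))
E
python3 -m jog '[[[0.03,0.001,0,0,0,0],[0.029,0.0005,0,0,0,0],[0,0,0.03,0,0,0],[0,0,0.03,0,0,0],[0,0,0.025,0,0,0],[0,0,0.008,0,0,0],[0,0,0,0,0,0]]]'; python3 st.py
```

```text
[ 0.53641608 -0.0355098   0.089     ] [4.88246435e-01 4.31580314e-04 8.70000000e-02] 143.27184433253078
clock: 11.62
tool_pos: [0.4795, -0.0323, 0.0691]
eef_rot: [-0.422, 0.907, 0.0, -0.001]
contact_force: [0.3, 0.5, 0.2]
opening: 0.003
finger_force: 0.0
tcp [ 0.4795 -0.0323  0.0691] rel tool [0.0332 0.0465 0.018 ] yaw y 139.9457348508984 z [-0.0019 -0.0004 -1.    ] F tool [-0.5358  0.1137 -0.1791] q7 1.4731174518896424 t 11.625
```

```bash
python3 -m jog '[[[-0.008,-0.001,-0.003,0,0,0],[-0.008,0,0,0,0,0],[-0.0061,0.0015,0,0,0,0.131],[-0.0061,0.0015,0,0,0,0.131],[-0.0061,0.0015,0,0,0,0.131],[-0.0061,0.0015,0,0,0,0.131],[0,0,0,0,0,0]]]'>/dev/null; python3 st.py;  python3 -m jog '[[[-0.0061,0.0016,0,0,0,0.131],[-0.0061,0.0016,0,0,0,0.131],[-0.0061,0.0016,0,0,0,0.131],[-0.0061,0.0016,0,0,0,0.131],[0,0,0,0,0,0]]]'>/dev/null; python3 st.py
```

```text
tcp [ 0.5065 -0.0004  0.0731] rel tool [0.0158 0.0445 0.0139] yaw y 110.01193362468892 z [ 0.0003  0.0002 -1.    ] F tool [ 0.4916  0.5994 -0.0915] q7 1.1168609667992924 t 12.5
tcp [0.5291 0.0096 0.0729] rel tool [0.0153 0.0444 0.0142] yaw y 80.09881635164064 z [-0.0001  0.0008 -1.    ] F tool [ 1.8591  0.821  -0.7292] q7 0.7992093276936307 t 13.125
```

```bash
python3 -m jog '[[[-0.0061,0.0016,0,0,0,0.131],[-0.0061,0.0016,0,0,0,0.131],[-0.0061,0.0016,0,0,0,0.131],[-0.0061,0.0016,0,0,0,0.131],[0,0,0,0,0,0]]]'>/dev/null; python3 st.py;  python3 -m jog '[[[-0.0061,0.0016,0,0,0,0.131],[-0.0061,0.0016,0,0,0,0.131],[-0.0061,0.0016,0,0,0,0.131],[-0.0061,0.0016,0,0,0,0.131],[0,0,0,0,0,0]]]'>/dev/null; python3 st.py
```

```text
tcp [0.5544 0.0065 0.0728] rel tool [0.0141 0.0447 0.0142] yaw y 50.103220086684345 z [ 0.001   0.0009 -1.    ] F tool [1.4895 0.1852 0.4098] q7 0.5017783132850265 t 13.75
tcp [ 0.5742 -0.0083  0.0728] rel tool [0.0138 0.0452 0.0142] yaw y 20.086564220672233 z [ 0.0007  0.0008 -1.    ] F tool [ 1.4951  0.4626 -0.2459] q7 0.2097918884641809 t 14.375
```

```bash
python3 -m jog '[[[-0.0032,0.0009,0,0,0,0.07],[-0.0032,0.0009,0,0,0,0.07],[-0.0032,0.0009,0,0,0,0.07],[0,0,0,0,0,0]]]'>/dev/null; python3 st.py;  python3 -m jog '[[[-0.0031,0.0009,0,0,0,0.07],[0,0,0,0,0,0]]]'>/dev/null; python3 st.py; python3 -m jog '[[[-0.0030,0.0009,0,0,0,0.06],[0,0,0,0,0,0]]]'>/dev/null; python3 st.py
```

```text
tcp [ 0.5798 -0.0183  0.0729] rel tool [0.0123 0.0455 0.0142] yaw y 7.997173610613201 z [ 0.0015 -0.0008 -1.    ] F tool [ 0.4663 -0.2166  0.3632] q7 0.0929467261920217 t 14.875
tcp [ 0.5809 -0.0211  0.0728] rel tool [0.0126 0.0454 0.0142] yaw y 3.9481319047677816 z [ 0.0009 -0.0008 -1.    ] F tool [ 0.5343  0.1695 -0.9383] q7 0.05343176133260613 t 15.125
tcp [ 0.5819 -0.0238  0.0728] rel tool [0.0127 0.0454 0.0143] yaw y 0.3350255754821449 z [ 0.0004 -0.0005 -1.    ] F tool [ 0.4423  0.2902 -0.1662] q7 0.018429313882700266 t 15.375
```

```bash
python3 -m jog '[[[0.007,0,0,0,0,0],[0.007,0,0,0,0,0],[0,0,-0.04,0,0,0],[0,0,-0.05,0,0,0],[-0.04,0,0,0,0,0],[-0.05,0,0,0,0,0],[0,0,0,0,0,0],[0,0,0,0,0,0]]]' >/dev/null; python3 st.py
python3 - <<'E'
from h import *
import pickle
c=cam("wrist"); save(c,"w4.png"); pickle.dump(c,open("w4.pkl","wb"))
E
```

```text
tcp [ 0.5821 -0.0981  0.1626] rel tool [-0.0616  0.0451 -0.0757] yaw y 0.3936580978714465 z [-0.0002  0.0012 -1.    ] F tool [-0.1768 -0.3286 -0.5645] q7 0.12871817359442997 t 16.375
```

View pics/w4.png

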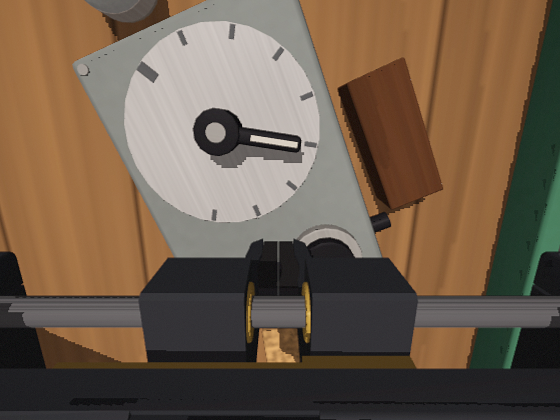

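Marks: zero (147,71), then (182,37), (232,30), (278,54), (307,96), (311,144). The lever tip at (300,144) is on the fifth mark after zero. Next is the start button.

```bash
python3 - <<'E'
from h import *
import pickle
c=pickle.load(open("w4.pkl","rb"));h=ray(c,216,131,.089);t=ray(c,300,144,.087);print(h,t,np.degrees(np.arctan2(*(t-h)[1::-1])), ray(c,84,71,.06))
E
python3 -m jog '[[[-0.04,-0.019,0,0,0,0],[-0.0405,-0.019,0,0,0,0],[0,0,0,0,0,0],[0,0,0.03,0,0,0],[0,0,0.025,0,0,0],[0,0,0.014,0,0,0],[0,0,0,0,0,0],[0,0,0,0,0,0]]]'; python3 st.py
```

```text
[ 0.53823112 -0.03562253  0.089     ] [ 0.59812993 -0.04436443  0.087     ] -8.303376482935958 [0.43418036 0.00664507 0.06      ]
clock: 17.42
tool_pos: [0.5454, -0.1797, 0.0944]
eef_rot: [0.705, 0.709, 0.0, 0.001]
contact_force: [-0.1, 0.2, 1.0]
opening: 0.006
finger_force: 0.0
tcp [ 0.5454 -0.1797  0.0944] rel tool [-0.1429  0.0079 -0.0074] yaw y 0.3864263325169362 z [ 0.0014 -0.0001 -1.    ] F tool [ 0.2276 -0.0869 -1.0367] q7 0.25414594492621206 t 17.425
```

```bash
python3 -m jog '[[[0,0,0.005,0,0,0],[0,0,0.004,0,0,0],[0,0,0.002,0,0,0],[0,0,0,0,0,0]]]' >/dev/null; python3 st.py; python3 -m jog '[[[0,0,0.002,0,0,0],[0,0,0.002,0,0,0],[0,0,0,0,0,0]]]' >/dev/null; python3 st.py; python3 -m jog '[[[0,0,0.002,0,0,0],[0,0,0.001,0,0,0],[0,0,0,0,0,0]]]' >/dev/null; python3 st.py
```

```text
tcp [ 0.5445 -0.1801  0.0826] rel tool [-0.1433  0.0072  0.0044] yaw y 0.3401224346573189 z [-0.0002  0.0002 -1.    ] F tool [0.1623 0.2662 0.4877] q7 0.2538676254321217 t 17.925
tcp [ 0.5446 -0.1801  0.0787] rel tool [-0.1434  0.0073  0.0083] yaw y 0.3419632714778411 z [ 0. -0. -1.] F tool [ 0.7872 -1.6272 -2.7827] q7 0.2537606574810932 t 18.3
tcp [ 0.5447 -0.1802  0.0764] rel tool [-0.1434  0.0073  0.0106] yaw y 0.33642134785824845 z [ 0.0004 -0.0001 -1.    ] F tool [-0.4322 -1.5318 -8.9682] q7 0.25369882397212745 t 18.675
```

```bash
python3 -m jog '[[[0,0,0.0008,0,0,0],[0,0,0,0,0,0]]]' >/dev/null; python3 st.py; python3 -m jog '[[[0,0,-0.003,0,0,0],[0,0,-0.004,0,0,0],[0,0,-0.01,0,0,0],[0,0,-0.04,0,0,0],[0,0,-0.05,0,0,0],[-0.05,0,-0.02,0,0,0],[-0.05,0,0,0,0,0],[0,0,0,0,0,0],[0,0,0,0,0,0]]]'; python3 - <<'E'
from h import *
import pickle
c=cam("wrist"); save(c,"w5.png"); pickle.dump(c,open("w5.pkl","wb"))
for n,P in(("axis",[.5365,-.0368,.089]),("tip",[.598,-.0455,.087]),("start",[.5446,-.1789,.082])): print(n,proj(c,P))
E
```

```text
tcp [ 0.5447 -0.1801  0.0763] rel tool [-0.1434  0.0073  0.0107] yaw y 0.3385641371769956 z [ 0.0007 -0.0001 -1.    ] F tool [  1.1048  -3.6122 -14.9762] q7 0.2537072153028244 t 18.925
clock: 20.05
tool_pos: [0.5451, -0.2791, 0.2017]
eef_rot: [0.705, 0.709, 0.0, -0.001]
contact_force: [0.7, -0.7, 0.8]
opening: 0.008
finger_force: 0.0
axis [ 267.10646011 -147.97273469]
tip [ 357.37757512 -128.20116501]
start [277.6340655   81.81171797]
```

View pics/w5.png

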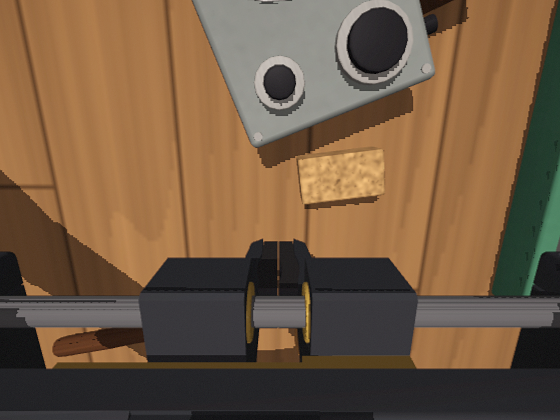

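The start button is at (280,82), within 2 px of where it should be when out, and the cork and stop button are undisturbed. The press hit a hard stop: the force rose from 9 to 15 N with no further travel.

```bash
python3 -c "
from plant import *
print(finish_job())"
```

```text
the job is handed in; nothing more can be done
None
```

The job is handed in at about 20 s on the robot's clock: the selector went back to its zero stop and then clockwise five clicks (the picture shows it on the fifth mark), and the start button was pressed to its hard stop and released, with the box and nearby items showing no movement.

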